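# Hold an amplifier module flush on a tilted test stage

### The arm

A 6-joint arm with a two-finger parallel gripper is mounted at the origin on the work surface. World frame = base frame: x ahead of the robot, y to its left, z up, the work surface at z = 0. Lengths are in m, angles in rad, forces in N, time in s.
With the tool pointing down it reaches from about 0.25 to 0.775 m from the base axis. Payload 4 kg.
Tool frame: the origin (TCP) lies on the centre line of the jaws, within the pads' length; the fingertips stand 14 mm ahead of it and the grasp point (between the pads) lies 5 mm behind it; z points along the fingers, y is the direction in which the jaws open and shut (so a half turn about z gives the same grasp; the last joint's range is limited). The gripper opens to 85 mm and grips with 20 to 120 N. Pads are 22 mm wide; open, the fingers measure 114 mm over their backs; the gripper's body (76 mm by 85 mm) begins 54 mm behind the grasp point. The pads swing forward as they close: fully open they stand 13 mm farther back than shut.
Start: joints at [1.009, 0.087, 1.371, -0, 1.684, -0.103], TCP at [0.244, 0.493, 0.217] pointing down, gripper open.
Joint ranges: [-3.1, 3.1], [-0.76, 2.03], [0.27, 2.55], [-1.08, 4.22], [0.17, 2.65], [-2.57, 2.57]. Speed limits (rad/s): [2.79, 2.79, 3.14, 3.14, 3.14, 3.14].

### API

Orientations are given as a 3x3 rotation matrix whose columns are the frame's x, y, z axes.
In Python, from station import r, readout, viewer, order gives the robot as it stands. Calls block until the motion is done:
- r.move_pose(position, orientation): joint-space move of the TCP to a pose.
- r.move_linear(position, ori=None, vel=0.15, guard=None): straight line of the TCP; ori=None keeps the orientation; vel is the mean speed in m/s. With guard (N) it stops when the force on the tool has changed by that much, and returns True; else False.
- r.move_j(angles): joint-space move.
- r.gripper_to(opening, grasp_force=None): finger opening in m; grasp_force is the grip in N (None keeps the last); returns when the fingers have stopped.
- r.pause(seconds).
- r.inverse_kinematics(position, orientation): joint angles nearest the present ones, or None.
- readout.read_state(): the state.
- viewer.capture(name): name is "side" or "top" or "wrist"; returns (picture, depth): 400x640x3 uint8, red, green, blue; 400x640 float32, m along the optical axis (not along the pixel's ray), 0 where there is no reading.
- viewer.calibration(name): a dict with "fov_y" (degrees; the focal length in pixels is half the picture's height over the tangent of half this angle, whatever the lens; pixels are square), "cx", "cy" (the principal point, pixels), "k1" (the pictures are not rectified: a ray, as slopes to the right and down, at radius r is drawn at 1 + k1 r^2 times it, then the intrinsics apply), "R" (3x3) and "t" (3): a world point X has camera coordinates R X + t. Camera axes: x right, y down, z forward; pixel columns grow to the right and rows downward; lengths in m; the calibration is good to about 2 mm. A picture is of the moment at which its call begins: read the wrist's pose just before it. calibration takes no time and is no camera call; for the wrist camera it gives the pose at the moment of the call.
A pose or a line that the arm cannot do raises r.MotionError and nothing moves.
- order.finish_job(): hands the job in, once; it reports no verdict.
The state is a dict: "clock": time; "joints": joint angles; "qd": joint speeds; "effort": joint torques, N m; "tcp_pos": TCP position; "tcp_rot": TCP orientation; "ft_force": force on the tool from outside, world axes, zero at the start; "wrist_torque": the same for the moment, N m; "grip_width": finger opening in m.
Only numpy, scipy, OpenCV 4.12 (cv2) and the standard library are available. Lean on these libraries where they do the work, as an engineer would, in place of code of your own. Each camera call takes 0.05 s, during which the arm holds its last target.

### The job

Pick up the amplifier module (the black rib of its heat sink is the handle), tilt it to match the sloped face of the test stage (the slope is different each time and has to be felt or seen), and press it gently down, centred and square inside the red corner marks (long side up the slope), until both sprung contact strips are pushed fully in and the module lies flush on the face. Finish while still gripping the module and holding it pressed there - let go and the springs lift it off. Leave everything else on the bench where it is.

Things in the scene. Friction and masses are not known exactly. Their poses are not given: they have to be found in the camera images.
- module_grip (a point): loose amplifier module, 0.18-0.35 kg: flat green board 100 (x) x 70 (y) x 5 mm; on its middle a black heat-sink rib with copper cap, 60 mm long in x, 22 mm thick in y, from 5 to 55 mm above the underside; small parts 9 mm high across each end, over 35 mm from the middle. The point is inside the rib, 31 mm above the centre of the underside; z points up out of the board. Starts flat on the bench.
- stage_hinge (a point): middle of the hinge axis of the test stage's face, 42 mm above the bench at the low edge of the face, on the robot's side. z is up, y along the hinge, x level towards the high side. The flat face starts here and rises towards +x at a locked slope that is not reported: 10 to 29 degrees, new every time, to be felt or seen; pushing does not move it. The hinge axis lies in the plane of the face.
- strip_low (a joint): travel (m) of the lower sprung contact strip: 0 = out, 4 mm proud of the face; 0.004 = fully in, level with the face. Black bar with brass dots, 12 mm up the slope x 54 mm wide, centred 31 mm up the slope from the hinge. Takes 2.4 N to start, 4.8 N to push fully in.
- strip_high (a joint): the same for the upper strip, 103 mm up the slope from the hinge. Both strips fully in take about 10 N together; the module then rests on the rigid face.
- stage: fixed grey base of the stage, 165 x 130 mm, origin at the centre of its underside; same axes as the hinge point. It carries the aluminium face: 2 to 132 mm from the hinge up the slope, 100 mm wide. The red marks frame a 100 x 70 mm outline whose centre is 67 mm up the slope from the hinge. The face is bare beside and between the strips.
- meter: bystander: grey hand-held meter lying flat, 85 x 165 x 38 mm, origin under its centre.
- jar: bystander: clear jar with orange cap, 60 mm across, 75 mm high, origin under its centre.
- mug: bystander: white mug, 80 mm across, 90 mm high, origin under its centre.
- screwdriver: bystander: screwdriver lying on the bench near the robot.
- spool: bystander: orange wire spool standing on its flange, 56 mm across, 44 mm high, origin under its centre.
- capacitor: bystander: blue can capacitor standing upright, 35 mm across, 50 mm high, origin under its centre.
Not all that is in view belongs to the job. Leave any pink or purple look-alike of the part that bears module_grip alone.

How it is judged:
By the outcome, as a careful person would: the job done as asked, in the order asked, and still so for the second after the job is handed in, while the arm keeps its last pose, push and grip.
It also fails if it takes over 67 s, if anything falls off the work surface, if the arm or the gripper's body presses on something with over 40 N, if the wrist force passes 120 N, or if a joint passes its speed limit or range.

## Working session

There is one attempt and no reset: what is moved stays moved. The work goes in short steps, each a Python script; the robot and the scene stay as the last script left them, time stands still between calls to the robot, and variables do not carry over. Pictures are saved under pics/ and viewed, and the job is handed in when it is done.

```bash
mkdir -p pics; ls
cat > h.py <<'E'
import numpy as np, cv2
from station import r, readout, viewer, order
def save(n,name):
    p,d=viewer.capture(name); c=viewer.calibration(name)
    np.savez(f'pics/{n}.npz',p=p,d=d,**{k:np.array(v) for k,v in c.items()})
    cv2.imwrite(f'pics/{n}.png',p[:,:,::-1]); return p,d,c
def load(n):
    z=np.load(f'pics/{n}.npz'); return z['p'],z['d'],{k:z[k] for k in ('fov_y','cx','cy','k1','R','t')}
def slopes(uv,c):
    uv=np.atleast_2d(np.asarray(uv,float)); f=200/np.tan(np.radians(float(c['fov_y']))/2)
    K=np.array([[f,0,float(c['cx'])],[0,f,float(c['cy'])],[0,0,1]])
    return cv2.undistortPoints(uv.reshape(-1,1,2),K,np.array([float(c['k1']),0,0,0.])).reshape(-1,2)
def on_z(uv,c,z):
    s=slopes(uv,c); R=np.array(c['R']);t=np.array(c['t'])
    o=-R.T@t; d=np.c_[s,np.ones(len(s))]@R
    return o+d*((z-o[2])/d[:,2])[:,None]
def by_depth(uv,c,dep):
    s=slopes(uv,c); R=np.array(c['R']);t=np.array(c['t'])
    return (np.c_[s,np.ones(len(s))]*np.asarray(dep).reshape(-1,1)-t)@R
def proj(X,c):
    R=np.array(c['R']);t=np.array(c['t']);X=np.atleast_2d(X)@R.T+t
    s=X[:,:2]/X[:,2:]; f=200/np.tan(np.radians(float(c['fov_y']))/2)
    return s*(1+float(c['k1'])*(s**2).sum(1,keepdims=True))*f+[float(c['cx']),float(c['cy'])]
E
python3 - <<'E'
from h import *
for n in ('side','top','wrist'):
    p,d,c=save(n+'0',n); print(n,c)
s=readout.read_state(); print(s['clock'],s['ft_force'],s['grip_width'])
E
```

```text
pics
side {'fov_y': 54.32463201392145, 'cx': 321.14609299876486, 'cy': 192.13729262144196, 'k1': -0.0021275824576612095, 'R': array([[ 0.99962631, -0.026686  , -0.00592433],
       [-0.0229496 , -0.7015432 , -0.7122573 ],
       [ 0.01485112,  0.71212709, -0.70189347]]), 't': array([-0.52457328,  0.1016744 ,  1.00645988])}
top {'fov_y': 43.61142691197736, 'cx': 317.4031590224669, 'cy': 195.52267667435967, 'k1': -0.12687610204666003, 'R': array([[-0.00609632, -0.99990454, -0.01239981],
       [-0.99669622,  0.00708013, -0.08091052],
       [ 0.08099059,  0.01186558, -0.99664424]]), 't': array([0.0643394 , 0.55042723, 1.63027225])}
wrist {'fov_y': 61.79710283459643, 'cx': 325.21349911431446, 'cy': 201.4704154189858, 'k1': -0.02507007557415188, 'R': array([[ 4.42584625e-01,  8.96726532e-01, -6.13637229e-04],
       [ 8.63072822e-01, -4.25788728e-01,  2.71678602e-01],
       [ 2.43360131e-01, -1.20770386e-01, -9.62387843e-01]]), 't': array([-0.54969469, -0.03588729,  0.37941955])}
0.15 [ 0.05117789 -0.06851657  0.13018456] 0.08476579042110717
```

View pics/side0.png

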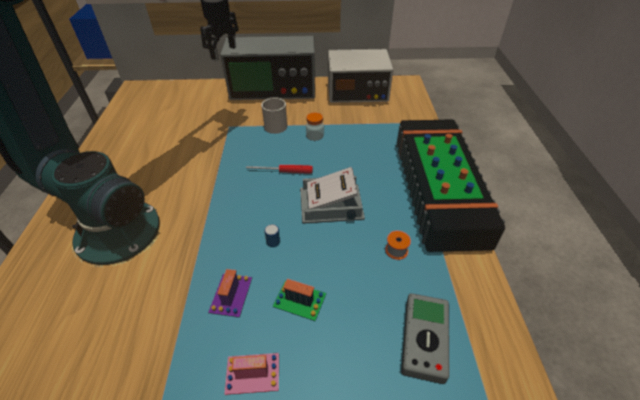

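View pics/top0.png

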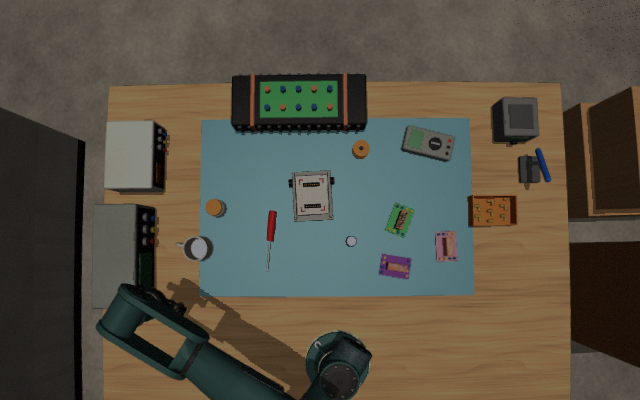

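View pics/wrist0.png

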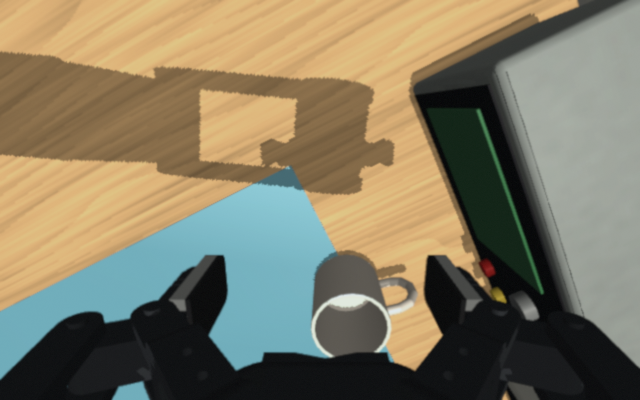

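Three candidates look like the module: green at top (400,220) / side (301,299), purple at top (395,266) / side (230,293), and pink at top (446,246) / side (252,372). The board is described as green and look-alikes as pink or purple, so I expect the green one. I'll confirm it in a crop and measure.

Run:
```python
from h import *
p,d,c=load('top0')
q,e,cs=load('side0')
cr=lambda im,x,y,w,h:cv2.resize(im[y:y+h,x:x+w],(400,300),interpolation=cv2.INTER_CUBIC)[:,:,::-1]
cv2.imwrite('pics/crop0.png',np.vstack([np.hstack([cr(p,370,190,80,60),cr(p,270,160,80,60)]),np.hstack([cr(q,262,268,80,60),cr(q,282,158,96,72)])]))
hsv=cv2.cvtColor(p,cv2.COLOR_RGB2HSV)
m=cv2.inRange(hsv,(45,100,50),(75,255,255)); m[:,:370]=0
cn=max(cv2.findContours(m,0,2)[0],key=cv2.contourArea)
box=cv2.boxPoints(cv2.minAreaRect(cn)); X=on_z(box,c,.005); print('module corners',X.round(4),X.mean(0), np.linalg.norm(X[1]-X[0]),np.linalg.norm(X[2]-X[1]))
for n,uv,z in (('cap',(351,241),.05),('spool',(360,149),.044),('jar',(215,208),.075),('mug',(198,248),.09),('stage',(312,196),.05),('purple',(395,266),.005),('pink',(446,246),.005)):
    print(n,on_z(uv,c,z)[0].round(3), by_depth(uv,c,d[uv[1],uv[0]])[0].round(3))
print(by_depth((400,220),c,d[220,400]))
```

```text
module corners [[ 0.4362 -0.161   0.005 ]
 [ 0.5289 -0.1984  0.005 ]
 [ 0.5033 -0.2635  0.005 ]
 [ 0.4107 -0.2258  0.005 ]] [ 0.46979712 -0.21219192  0.005     ] 0.0999718851844428 0.06993691756430516
cap [ 0.4   -0.047  0.05 ] [ 0.4   -0.047  0.048]
spool [ 0.702 -0.081  0.044] [ 0.701 -0.081  0.046]
jar [0.509 0.39  0.075] [0.509 0.39  0.077]
mug [0.381 0.441 0.09 ] [0.379 0.462 0.008]
stage [0.547 0.078 0.05 ] [0.546 0.078 0.063]
purple [ 0.316 -0.195  0.005] [ 0.319 -0.187  0.058]
pink [ 0.38  -0.367  0.005] [ 0.381 -0.358  0.044]
[[ 0.46693941 -0.2066557   0.05319016]]
```

View pics/crop0.png

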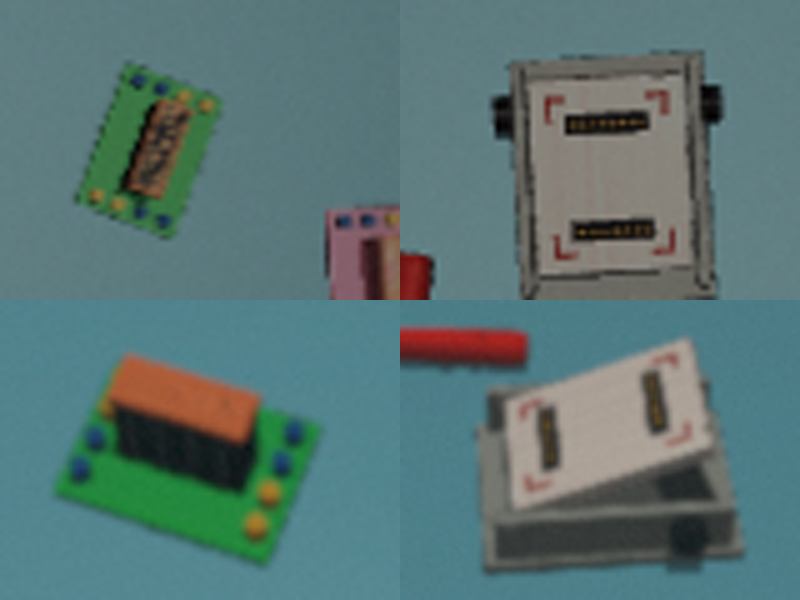

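The crop confirms it: a green board with a black rib and copper cap, measuring 100.0 x 69.9 mm, as described. Next is a close wrist view of the stage to measure the slope.

Run:
```python
from h import *
s=readout.read_state(); c=load('wrist0')[2]
T=np.array(s['tcp_rot']);P=np.array(s['tcp_pos'])
Rt=c['R']@T; ct=T.T@(-c['R'].T@c['t']-P); print('cam in tool',ct,'\n',Rt.T.round(3))
print(T.round(3))
# tool down, tool x toward world dir; place camera centre ray on the stage
fwd=Rt.T[:,2]
best=None
for sg in (1,-1):
    R=np.array([[sg,0,0],[0,-sg,0],[0,0,-1.]])
    cam=R@ct; f=R@fwd
    h=0.30; tgt=np.array([.545,.078,.065])
    campos=tgt-f*h/abs(f[2]); pos=campos-cam
    q=r.inverse_kinematics(pos,R); print(sg,pos,q)
    if q is not None and best is None: best=(pos,R)
r.move_pose(*best)
save('wrist1','wrist'); print(readout.read_state()['clock'])
```

```text
cam in tool [ 6.87162431e-02  3.85292239e-05 -1.58863621e-01] 
 [[ 0.    -0.962 -0.272]
 [ 1.    -0.     0.001]
 [-0.001 -0.272  0.962]]
[[-0.897  0.443 -0.001]
 [ 0.443  0.897 -0.001]
 [ 0.    -0.002 -1.   ]]
1 [0.5610263  0.07839711 0.20613638] [ 3.87569674e-02  1.26166061e-01  1.34875962e+00 -4.44089210e-16
  1.66666698e+00  1.60955329e+00]
-1 [0.5289737  0.07760289 0.20613638] [ 3.96003182e-02  5.52468842e-02  1.42536680e+00 -4.44089210e-16
  1.66097897e+00 -1.53119601e+00]
2.0917
```

View pics/wrist1.png

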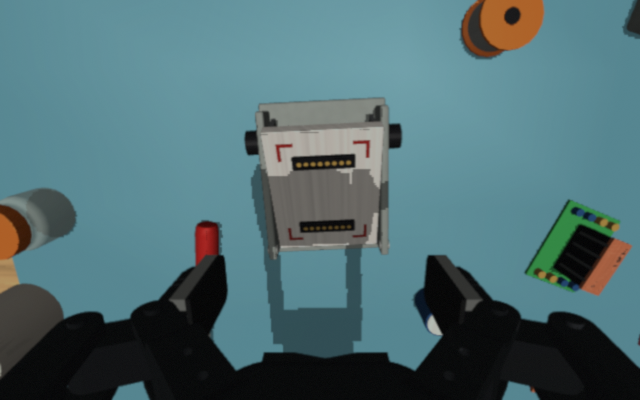

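The wrist view shows the stage face from about (262,125) to (385,245). The strips are at (323,162) and (327,226), and the red marks at (284,152), (361,148), (296,234) and (358,231). Next: plane fit, strips and marks.

Run:
```python
from h import *
p,d,c=load('wrist1')
cr=p[90:265,235:405]; cv2.imwrite('pics/crop1.png',cv2.resize(cr,None,fx=3.4,fy=3.4,interpolation=cv2.INTER_CUBIC)[:,:,::-1])
hsv=cv2.cvtColor(p,cv2.COLOR_RGB2HSV)
poly=np.zeros((400,640),np.uint8); cv2.fillPoly(poly,[np.array([[280,140],[366,136],[372,232],[287,238]])],255)
dark=cv2.inRange(p,(0,0,0),(75,75,75)); 
m=(poly>0)&(cv2.dilate(dark,np.ones((7,7)))==0)&(d>0)
v,u=np.nonzero(m); X=by_depth(np.c_[u,v],c,d[v,u])
keep=np.ones(len(X),bool)
for _ in range(6):
    A=np.c_[X[keep][:,:2],np.ones(keep.sum())]; k=np.linalg.lstsq(A,X[keep][:,2],rcond=None)[0]
    res=X[:,2]-np.c_[X[:,:2],np.ones(len(X))]@k; keep=abs(res)<max(.0015,2.5*res[keep].std())
n=np.array([-k[0],-k[1],1]);n/=np.linalg.norm(n)
print('plane',k,'n',n,'slope',np.degrees(np.arccos(n[2])),'uphill yaw deg',np.degrees(np.arctan2(k[1],k[0])),'rms',res[keep].std(),keep.sum(),len(X))
o=-c['R'].T@c['t']
def onpl(uv,off=0):
    s=slopes(uv,c); D=np.c_[s,np.ones(len(s))]@c['R']; return o+D*((k[2]-n@[0,0,0]*0+ (k[0]*o[0]+k[1]*o[1]) - o[2] + off/n[2])/(D[:,2]-k[0]*D[:,0]-k[1]*D[:,1]))[:,None]
# red marks
red=(cv2.inRange(hsv,(0,90,50),(10,255,255))|cv2.inRange(hsv,(170,90,50),(180,255,255)))
pb=np.zeros_like(poly); cv2.fillPoly(pb,[np.array([[268,132],[380,126],[384,243],[276,246]])],255)
red&=pb
v,u=np.nonzero(red); M=onpl(np.c_[u,v].astype(float)); print('red',len(M))
up=np.array([k[0],k[1],0]);up/=np.linalg.norm(up)
# yaw by strips
pos=[]
for (a,b) in ((145,180),(212,240)):
    mm=dark&pb; mm[:a]=0; mm[b:]=0
    mm=cv2.morphologyEx(mm,cv2.MORPH_CLOSE,np.ones((5,5)))
    cn=max(cv2.findContours(mm,0,2)[0],key=cv2.contourArea)
    rc=cv2.minAreaRect(cn); bx=cv2.boxPoints(rc); C=onpl(bx,.004)
    print('strip',rc,C.mean(0).round(4),np.linalg.norm(C[1]-C[0]),np.linalg.norm(C[2]-C[1])); pos.append(C.mean(0))
dv=pos[1]-pos[0]; dv*=-1
print('dist',np.linalg.norm(dv),'yaw',np.degrees(np.arctan2(dv[1],dv[0])),'mid',(pos[0]+pos[1])/2-.004*n)
ex=dv/np.linalg.norm(dv); ey=np.cross(n,ex)
mid=(pos[0]+pos[1])/2-.004*n
L=np.c_[(M-mid)@ex,(M-mid)@ey]
rect=cv2.minAreaRect(L.astype(np.float32)); print('red rect',rect)
for sx in(1,-1):
  for sy in (1,-1):
    q=L[(L[:,0]*sx>0)&(L[:,1]*sy>0)]; print(sx,sy,(q*[sx,sy]).max(0),len(q))
```

```text
plane [ 0.38916727  0.02098073 -0.14875892] n [-0.36260229 -0.01954856  0.93173893] slope 21.292474884274355 uphill yaw deg 3.0859344840072507 rms 0.0005984659989361168 5708 5812
red 261
strip ((323.180419921875, 162.19851684570312), (13.666677474975586, 62.267425537109375), 87.20729064941406) [0.5853 0.0813 0.085 ] 0.05177739761589696 0.013265687798206412
strip ((326.62164306640625, 225.67630004882812), (11.851399421691895, 55.21571731567383), 87.39744567871094) [0.5192 0.0782 0.0592] 0.052860065208921864 0.015249836051918696
dist 0.07102335582300025 yaw 2.7583028456726972 mid [0.55371969 0.07983421 0.06840564]
red rect ((-0.0016114674508571625, 0.00021740049123764038), (0.10735611617565155, 0.076992928981781), 0.05862594395875931)
1 1 [0.05203886 0.03876372] 82
1 -1 [0.05195947 0.0382393 ] 84
-1 1 [0.05531675 0.0386625 ] 50
-1 -1 [0.05500814 0.03825585] 45
```

View pics/crop1.png

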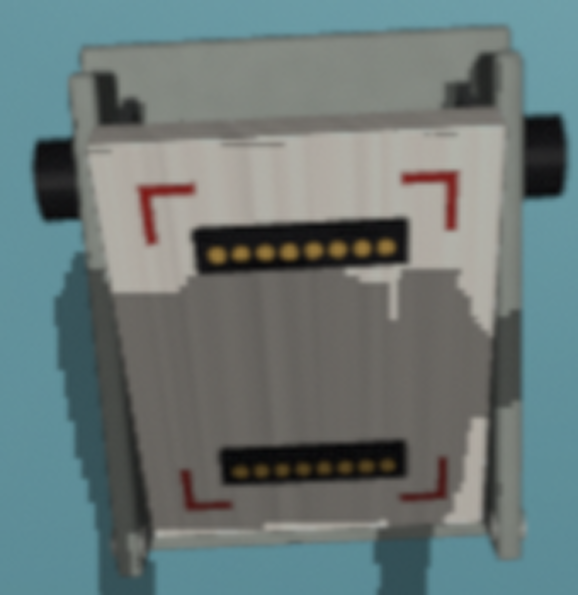

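Slope is about 21.3° with yaw about 3°. The strips are 71 mm apart (72 expected), and the mark frame is about 107 x 77 mm on its outer edges, which is consistent. Cross-checking the stage centre in the top and side views, and getting a close view of the module.

```bash
cat > m.py <<'E'
from h import *
def marks(name,poly,n,p0):
    p,d,c=load(name); hsv=cv2.cvtColor(p,cv2.COLOR_RGB2HSV)
    pb=np.zeros((400,640),np.uint8); cv2.fillPoly(pb,[np.array(poly)],255)
    red=(cv2.inRange(hsv,(0,60,40),(12,255,255))|cv2.inRange(hsv,(168,60,40),(180,255,255)))&pb
    v,u=np.nonzero(red); s=slopes(np.c_[u,v],c); R=c['R'];o=-R.T@c['t']
    D=np.c_[s,np.ones(len(s))]@R
    M=o+D*(((p0-o)@n)/(D@n))[:,None]
    ex=np.array([np.cos(.05),np.sin(.05),0]); ex-=n*(n@ex); ex/=np.linalg.norm(ex); ey=np.cross(n,ex)
    L=np.c_[(M-p0)@ex,(M-p0)@ey]; rc=cv2.minAreaRect(L.astype(np.float32)); lo,hi=L.min(0),L.max(0)
    return len(M),rc,p0+ex*rc[0][0]+ey*rc[0][1]
E
python3 - <<'E'
from m import *
n=np.array([-0.36260229,-0.01954856,0.93173893])
p0=np.array([0.5522,0.0798,0.0678])
print('wrist',marks('wrist1',[[268,132],[380,126],[384,243],[276,246]],n,p0))
print('top',marks('top0',[[297,174],[328,174],[329,216],[298,216]],n,p0))
print('side',marks('side0',[[303,188],[353,168],[362,200],[310,212]],n,p0))
# module close view
yaw=np.arctan2(-.0376,.0927); cs,sn=np.cos(yaw),np.sin(yaw)
R=np.array([[cs,sn,0],[sn,-cs,0],[0,0,-1.]])
ct=np.array([.0687,0,-.1589]); f=R@np.array([-.272,0,.962])
tgt=np.array([.4698,-.2122,.03]); pos=tgt-f*.30/abs(f[2])-R@ct
r.move_pose(pos,R); save('wrist2','wrist'); s=readout.read_state();print(s['clock'],s['tcp_pos'])
E
```

```text
wrist (371, ((-4.083290696144104e-05, -0.0001017935574054718), (0.10869789123535156, 0.07823984324932098), 0.030288150534033775), array([0.55216709, 0.07969645, 0.06778502]))
top (52, ((-0.0022091083228588104, -0.0005021654069423676), (0.07788251340389252, 0.10873395949602127), 88.9412612915039), array([0.5501693 , 0.0791968 , 0.06699706]))
side (41, ((-0.0011643841862678528, -0.0009773261845111847), (0.10875342041254044, 0.07924102246761322), 0.10684286803007126), array([0.55116527, 0.07877031, 0.06737571]))
3.3167 [ 0.48549768 -0.21709245  0.17144261]
```

View pics/wrist2.png

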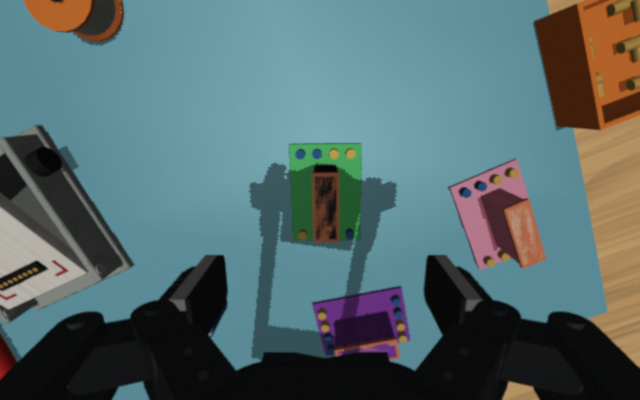

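The three views of the stage centre agree within 2 mm. The green module is at (325,195), with its edges running from (290,143) to (362,248). Now to locate it in this view.

Run:
```python
from h import *
p,d,c=load('wrist2'); hsv=cv2.cvtColor(p,cv2.COLOR_RGB2HSV)
m=cv2.inRange(hsv,(45,80,25),(80,255,255)); m[:,:270]=0;m[:,385:]=0;m[:130]=0;m[262:]=0
cn=max(cv2.findContours(m,0,2)[0],key=cv2.contourArea)
X=on_z(cn.reshape(-1,2).astype(float),c,.005)[:,:2].astype(np.float32)
rc=cv2.minAreaRect(X);b=cv2.boxPoints(rc);print('board',rc,b.round(4).tolist())
# side check
p,d,c=load('side0'); hsv=cv2.cvtColor(p,cv2.COLOR_RGB2HSV)
m=cv2.inRange(hsv,(45,80,25),(80,255,255)); m[:270]=0; m[330:]=0; m[:,:265]=0;m[:,340:]=0
cn=max(cv2.findContours(m,0,2)[0],key=cv2.contourArea)
X=on_z(cn.reshape(-1,2).astype(float),c,.005)[:,:2].astype(np.float32);print('side',cv2.minAreaRect(X))
```

```text
board ((0.47217661142349243, -0.211617112159729), (0.07034271955490112, 0.10069011151790619), 68.71021270751953) [[0.4124999940395355, -0.22609999775886536], [0.5062999725341797, -0.26269999146461487], [0.5318999886512756, -0.19709999859333038], [0.43799999356269836, -0.16060000658035278]]
side ((0.4710890054702759, -0.21238774061203003), (0.07091537117958069, 0.10014486312866211), 68.79971313476562)
```

```bash
python3 - <<'E'
from h import *
yaw=np.radians(-21.5); cs,sn=np.cos(yaw),np.sin(yaw)
R=np.array([[cs,sn,0],[sn,-cs,0],[0,0,-1.]])
C=np.array([.4710,-.2121,0])
r.gripper_to(.06,80)
r.move_linear(C+[0,0,.12],R,vel=.12)
print('hit',r.move_linear(C+[0,0,.026],vel=.08,guard=8))
s=readout.read_state();print(s['tcp_pos'],s['ft_force'])
r.gripper_to(0.0,80); r.pause(.2)
s=readout.read_state();print('width',s['grip_width'],s['ft_force'])
r.move_linear(C+[0,0,.16],vel=.12); r.pause(.3)
s=readout.read_state();print('width',s['grip_width'],s['ft_force'],s['wrist_torque'],s['clock'],s['tcp_pos'])
save('side3','side');save('wrist3','wrist')
E
python3 -c "
import cv2;i=cv2.imread('pics/side3.png');cv2.imwrite('pics/crop3.png',cv2.resize(i[150:330,220:420],None,fx=3.3,fy=3.3,interpolation=2))"
```

```text
hit False
[ 0.47156022 -0.21240042  0.02677009] [-0.01432063 -0.0402785  -0.61388389]
width 0.020034475166816723 [-1.45371204  0.87467512  4.82762299]
width 0.019937374417595084 [-0.65229404  0.19363523 -3.37420304] [-0.00418326  0.00399747 -0.02510445] 7.8167 [ 0.47084111 -0.21200213  0.15955866]
```

View pics/crop3.png

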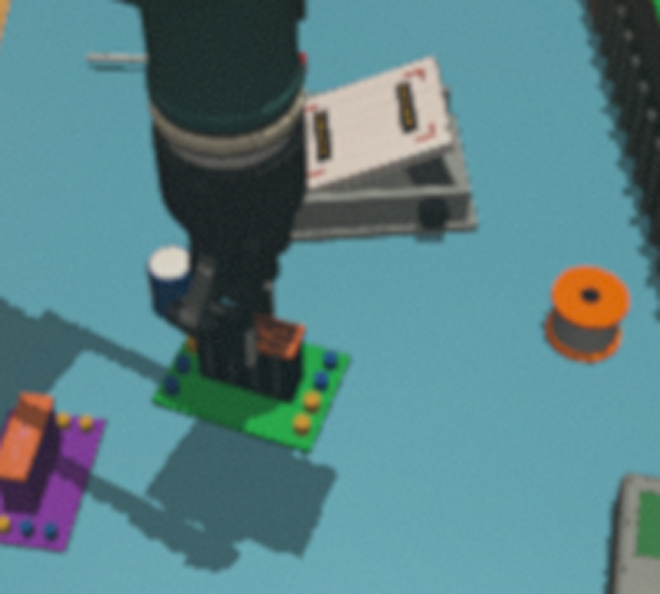

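View pics/wrist3.png

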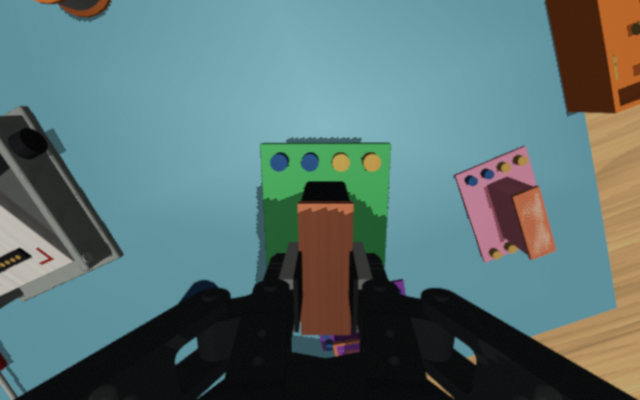

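The module is gripped and lifted: width 20 mm, load about 3.4 N. The board's front edge runs from (261,143) to (391,143) in the wrist view. Measuring its pose in the hand.

Run:
```python
from h import *
s=readout.read_state(); T=np.array(s['tcp_rot']);P=np.array(s['tcp_pos'])
p,d,c=load('wrist3'); hsv=cv2.cvtColor(p,cv2.COLOR_RGB2HSV)
m=cv2.inRange(hsv,(45,80,25),(80,255,255)); m[:,:240]=0;m[:,400:]=0;m[260:]=0;m[:130]=0
cn=max(cv2.findContours(m,0,2)[0],key=cv2.contourArea).reshape(-1,2).astype(float)
for zt in (.020,.0222,.024):
    X=on_z(cn,c,P[2]-zt); L=(X-P)@T
    print(zt,'front x',np.percentile(L[:,0],[90,97,100]).round(4),'y',np.percentile(L[:,1],[1,3,97,99]).round(4))
top=L[L[:,0]>L[:,0].max()-.002]; print('front yaw',np.degrees(np.polyfit(top[:,1],top[:,0],1)[0]))
v,u=np.nonzero(cv2.erode(m,np.ones((5,5)))); v2=v<225; X=(by_depth(np.c_[u,v],c,d[v,u])-P)@T
X=X[(X[:,2]>.015)&(X[:,2]<.03)]
k=np.linalg.lstsq(np.c_[X[:,:2],np.ones(len(X))],X[:,2],rcond=None)[0]; print('board top in tool z=',k,len(X))
p,d,c=load('side3'); hsv=cv2.cvtColor(p,cv2.COLOR_RGB2HSV)
m=cv2.inRange(hsv,(45,80,25),(80,255,255)); m[:245]=0;m[:,:260]=0;m[:,335:]=0;m[295:]=0
cn=max(cv2.findContours(m,0,2)[0],key=cv2.contourArea).reshape(-1,2).astype(float)
X=on_z(cn,c,P[2]-.0222); L=((X-P)@T)[:,:2].astype(np.float32); print('side',cv2.minAreaRect(L),L.min(0),L.max(0))
```

```text
0.02 front x [0.0455 0.0508 0.0514] y [-0.0351 -0.0351  0.0345  0.0345]
0.0222 front x [0.0452 0.0506 0.0511] y [-0.0355 -0.0355  0.0349  0.035 ]
0.024 front x [0.045  0.0504 0.051 ] y [-0.0359 -0.0358  0.0353  0.0353]
front yaw 0.25641296645767636
board top in tool z= [0.00066119 0.00195906 0.02013098] 6959
side ((4.147738218307495e-05, 0.0008785873651504517), (0.0998285636305809, 0.07168903946876526), 0.3710584044456482) [-0.05007738 -0.0348104 ] [0.049923 0.036833]
```

In-hand offset is under 1 mm, the board is level in the tool, and its underside is about 26 mm ahead of the TCP. I'll cross-check the slope with the other depth maps, then go to a stand-off along the face normal.

```bash
cat > g.py <<'E'
from h import *
C0=np.array([.5510,.0792,.0665])
def frame(a,yaw=2.9):
    a,y=np.radians([a,yaw]); h=np.array([np.cos(y),np.sin(y),0])
    ex=h*np.cos(a)+np.array([0,0,np.sin(a)]); n=-h*np.sin(a)+np.array([0,0,np.cos(a)])
    return ex,n,np.c_[ex,-np.cross(n,ex),-n]
def pose(a,hgt,dx=0,dy=0,yaw=2.9):
    ex,n,R=frame(a,yaw); return C0+ex*(dx-.0005)+np.cross(n,ex)*dy+n*(.026+hgt),R
def rep(a):
    s=readout.read_state(); ex,n,R=frame(a); P=np.array(s['tcp_pos']);f=np.array(s['ft_force']);t=np.array(s['wrist_torque'])
    print('h %.2fmm dx %.2f dy %.2f  Fn %.1f Fx %.1f Fy %.1f  T %s  t=%.1f w=%.4f'%(((P-C0)@n-.026)*1e3,(P-C0)@ex*1e3,(P-C0)@np.cross(n,ex)*1e3,f@n,f@ex,f@R[:,1],(R.T@t).round(3),s['clock'],s['grip_width']))
E
python3 - <<'E'
from g import *
for nm,poly in (('top0',[[300,176],[326,176],[327,214],[301,214]]),('side0',[[307,189],[350,173],[357,197],[313,209]])):
    p,d,c=load(nm); pb=np.zeros((400,640),np.uint8); cv2.fillPoly(pb,[np.array(poly)],255)
    dark=cv2.dilate(cv2.inRange(p,(0,0,0),(75,75,75)),np.ones((5,5))); v,u=np.nonzero((pb>0)&(dark==0)&(d>0))
    X=by_depth(np.c_[u,v],c,d[v,u]); k=np.linalg.lstsq(np.c_[X[:,:2],np.ones(len(X))],X[:,2],rcond=None)[0]
    print(nm,'slope',np.degrees(np.arctan(np.hypot(k[0],k[1]))),'yaw',np.degrees(np.arctan2(k[1],k[0])),'z at C0',k@[C0[0],C0[1],1],len(X))
P,R=pose(21.3,.06)
s=readout.read_state()
r.move_linear(np.array(s['tcp_pos'])+[0,0,.08],vel=.15)
r.move_pose(P+[0,0,.06],R)
r.move_linear(P,R,vel=.12)
r.pause(.3); rep(21.3); save('wrist4','wrist'); save('side4','side')
E
python3 -c "
import cv2;i=cv2.imread('pics/side4.png');cv2.imwrite('pics/crop4.png',cv2.resize(i[90:250,230:410],None,fx=3.4,fy=3.4,interpolation=2))"
```

```text
top0 slope 22.236090390549034 yaw 4.490164280161217 z at C0 0.06773896332674423 566
side0 slope 20.723607691926862 yaw 2.8667739035044604 z at C0 0.06472331090828407 738
h 60.81mm dx 0.36 dy 0.01  Fn -1.9 Fx -1.0 Fy -0.2  T [-0.049 -0.386  0.033]  t=10.7 w=0.0197
```

View pics/crop4.png

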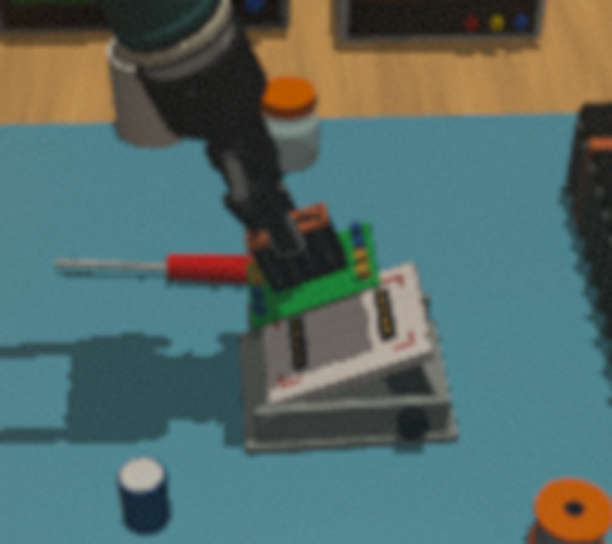

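View pics/wrist4.png

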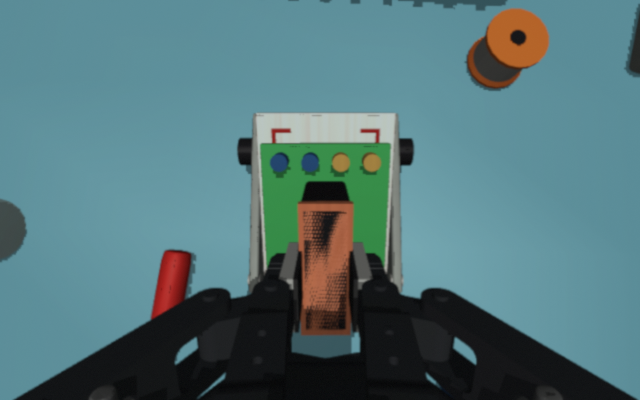

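The board is parallel to the face in the side view, and laterally centred on the marks in the wrist view (mark centre column 326.5, board 325.5). Descending in guarded steps while logging force and moment.

Run:
```python
from g import *
a=21.3
P,R=pose(a,.010); print(r.move_linear(P,R,vel=.08,guard=10)); r.pause(.2); rep(a)
for h in (6,5,4,3,2):
    P,R=pose(a,h/1e3); g=r.move_linear(P,R,vel=.02,guard=14); r.pause(.15); print(h,g,end=' '); rep(a)
    if g: break
    s=readout.read_state(); ex,n,_=frame(a)
    if np.array(s['ft_force'])@n>8: break
```

```text
False
h 10.71mm dx 0.23 dy -0.00  Fn -3.0 Fx -1.5 Fy -0.4  T [ 0.002 -0.346 -0.024]  t=11.8 w=0.0200
6 False h 6.00mm dx -0.49 dy 0.00  Fn -2.5 Fx -0.9 Fy -0.1  T [ 0.012 -0.437 -0.029]  t=12.2 w=0.0199
5 False h 5.02mm dx -0.47 dy -0.00  Fn -2.7 Fx -1.3 Fy 0.7  T [ 0.008 -0.374 -0.017]  t=12.7 w=0.0199
4 False h 4.12mm dx -0.35 dy -0.01  Fn -0.7 Fx -1.1 Fy 0.0  T [-0.059 -0.362  0.027]  t=13.1 w=0.0195
3 False h 3.34mm dx -0.22 dy -0.01  Fn 2.0 Fx -2.5 Fy 0.4  T [-0.066 -0.569 -0.046]  t=13.4 w=0.0200
2 False h 2.19mm dx -0.26 dy -0.02  Fn 4.2 Fx -1.3 Fy 0.4  T [-0.102 -0.605 -0.011]  t=13.8 w=0.0200
```

Contact began at 4.1 mm, as the strips' 4 mm predicts. Continuing with averaged readings.

```bash
cat >> g.py <<'E'
def avg(a,k=10,pr=True,cmd=None):
    ex,n,R=frame(a);Q=[]
    for _ in range(k):
        s=readout.read_state();P=np.array(s['tcp_pos']);f=np.array(s['ft_force']);Tq=R.T@np.array(s['wrist_torque'])
        T=np.array(s['tcp_rot']);tz=-T[:,2]; sl=np.degrees(np.arctan2(-(tz@np.array([np.cos(.0506),np.sin(.0506),0])),tz[2]))
        Q.append([((P-C0)@n-.026)*1e3,(P-C0)@ex*1e3,(P-C0)@np.cross(n,ex)*1e3,f@n,f@ex,f@R[:,1],Tq[0],Tq[1],sl]); r.pause(.02)
    q=np.mean(Q,0); print(cmd,'h %.2f dx %.2f dy %.2f Fn %.1f Fx %.1f Fy %.1f Tx %.3f Ty %.3f slope %.2f t=%.1f'%(*q,s['clock'])); return q
E
python3 - <<'E'
from g import *
a=21.3
for h in (2,1.5,1,.5,0,-.5,-1,-1.5):
    P,R=pose(a,h/1e3); g=r.move_linear(P,R,vel=.02,guard=16); q=avg(a,cmd=(h,g))
    if q[3]>14: break
s=save('side5','side'); save('wrist5','wrist')
E
```

```text
(2, False) h 2.10 dx -0.27 dy -0.01 Fn 3.7 Fx -1.5 Fy -0.0 Tx -0.073 Ty -0.505 slope 21.33 t=14.2
(1.5, False) h 1.62 dx -0.28 dy -0.00 Fn 4.3 Fx -1.4 Fy 0.1 Tx -0.101 Ty -0.460 slope 21.32 t=14.7
(1, False) h 1.12 dx -0.30 dy -0.01 Fn 4.8 Fx -1.2 Fy 0.2 Tx -0.087 Ty -0.441 slope 21.32 t=15.1
(0.5, False) h 0.62 dx -0.30 dy -0.00 Fn 5.5 Fx -1.4 Fy 0.3 Tx -0.087 Ty -0.405 slope 21.32 t=15.5
(0, False) h 0.13 dx -0.32 dy 0.01 Fn 6.2 Fx -1.1 Fy 0.3 Tx -0.070 Ty -0.381 slope 21.32 t=15.9
(-0.5, False) h 0.05 dx -0.33 dy 0.02 Fn 9.1 Fx -2.7 Fy -0.1 Tx -0.117 Ty -0.612 slope 21.31 t=16.3
(-1, False) h 0.03 dx -0.32 dy 0.03 Fn 13.4 Fx -3.7 Fy 0.3 Tx -0.136 Ty -0.859 slope 21.30 t=16.8
(-1.5, False) h 0.02 dx -0.32 dy 0.03 Fn 16.5 Fx -5.3 Fy 0.4 Tx -0.147 Ty -1.107 slope 21.29 t=17.2
```

Rigid contact was reached at h ≈ 0.05 mm. The moment suggests the high edge may be bearing first, so I'll feel for the true slope by rocking slightly about the board centre under light push.

Run:
```python
from g import *
for a in (21.3,21.7,22.1,22.5,21.7,21.3,20.9,20.5):
    P,R=pose(a,-.0008); r.move_linear(P,R,vel=.02,guard=25); r.pause(.1); q=avg(21.3,cmd=a)
    print('   M %.3f  Fnet %.1f'%(q[7]+.39-.335*(q[4]+1.2),q[3]+2.8))
```

```text
21.3 h 0.04 dx -0.33 dy 0.02 Fn 11.2 Fx -3.3 Fy 0.4 Tx -0.101 Ty -0.768 slope 21.31 t=17.8
   M 0.333  Fnet 14.0
21.7 h 0.05 dx -0.16 dy 0.03 Fn 10.4 Fx -2.2 Fy 0.1 Tx -0.117 Ty -0.752 slope 21.74 t=18.3
   M -0.013  Fnet 13.2
22.1 h 0.16 dx -0.13 dy 0.02 Fn 10.6 Fx -2.0 Fy -0.1 Tx -0.101 Ty -0.751 slope 22.17 t=18.8
   M -0.109  Fnet 13.4
22.5 h 0.34 dx -0.17 dy 0.01 Fn 11.6 Fx -2.1 Fy 0.3 Tx -0.108 Ty -0.885 slope 22.58 t=19.3
   M -0.201  Fnet 14.4
21.7 h 0.04 dx -0.17 dy 0.02 Fn 10.6 Fx -2.1 Fy 0.1 Tx -0.060 Ty -0.744 slope 21.74 t=19.9
   M -0.049  Fnet 13.4
21.3 h 0.04 dx -0.33 dy 0.02 Fn 11.2 Fx -3.5 Fy 0.2 Tx -0.099 Ty -0.773 slope 21.30 t=20.4
   M 0.373  Fnet 14.0
20.9 h 0.10 dx -0.40 dy 0.02 Fn 12.6 Fx -4.5 Fy 0.4 Tx -0.125 Ty -0.814 slope 20.87 t=20.9
   M 0.694  Fnet 15.4
20.5 h 0.31 dx -0.33 dy 0.02 Fn 14.2 Fx -5.5 Fy 0.4 Tx -0.119 Ty -0.901 slope 20.46 t=21.4
   M 0.940  Fnet 17.0
```

The centre height is lowest, and symmetric, around 21.5°. The 22.1–22.5° and 20.5–20.9° settings both lift the board on an edge. Setting 21.5° with a moderate press, then checking visually.

Run:
```python
from g import *
P,R=pose(21.5,-.0012); r.move_linear(P,R,vel=.02,guard=25); r.pause(.2); q=avg(21.5,cmd='final')
for n in('side','top','wrist'): save(n+'6',n)
a=cv2.imread('pics/side6.png')[150:230,285:385]; b=cv2.imread('pics/wrist6.png')[90:290,220:430]; t=cv2.imread('pics/top6.png')[160:230,270:355]
f=lambda i,s:cv2.resize(i,s,interpolation=cv2.INTER_CUBIC)
cv2.imwrite('pics/crop6.png',np.vstack([np.hstack([f(a,(400,320)),f(t,(400,320))]),f(b,(800,762))[:280]]))
```

```text
final h 0.03 dx -0.14 dy 0.03 Fn 13.3 Fx -3.9 Fy 0.2 Tx -0.133 Ty -0.944 slope 21.52 t=22.0
```

View pics/crop6.png

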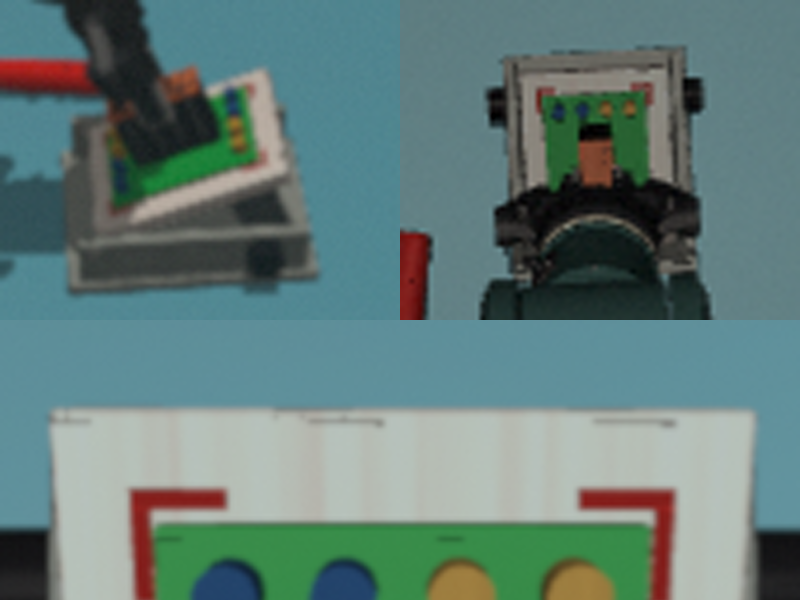

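Laterally the board is centred (board 154..652 between mark inner edges 150..655 in the crop). The along-slope gap needs computing because of parallax, so I'll measure it in the wrist and side views.

Run:
```python
from g import *
s=readout.read_state(); n=None
ex,n,R=frame(21.5); ey=np.cross(n,ex); c0=C0+0
def pl(uv,c,off):
    o=-c['R'].T@c['t']; s=slopes(uv,c); D=np.c_[s,np.ones(len(s))]@c['R']
    M=o+D*(((c0+n*off-o)@n)/(D@n))[:,None]; return np.c_[(M-c0)@ex,(M-c0)@ey]*1e3
for nm,roi in (('wrist6',(205,105,245,400)),('side6',(155,312,215,370)),('top6',(165,295,210,335))):
    p,d,c=load(nm); hsv=cv2.cvtColor(p,cv2.COLOR_RGB2HSV); k=np.zeros((400,640),np.uint8)
    if nm=='wrist6': k[105:205,245:400]=255
    else: k[roi[0]:roi[2],roi[1]:roi[3]]=255
    g=cv2.inRange(hsv,(45,80,25),(80,255,255))&k
    rd=(cv2.inRange(hsv,(0,110,50),(6,255,255))|cv2.inRange(hsv,(170,90,50),(180,255,255)))&k
    G=pl(np.argwhere(g)[:,::-1].astype(float),c,.005); r_=pl(np.argwhere(rd)[:,::-1].astype(float),c,0)
    r_=r_[(abs(r_[:,0])<60)&(abs(r_[:,1])<45)&(abs(r_[:,0])>42)]
    G=G[(abs(G[:,0])<60)&(abs(G[:,1])<45)]
    print(nm,'green',G.min(0).round(1),G.max(0).round(1),'red',r_.min(0).round(1),r_.max(0).round(1),len(r_))
    h=r_[r_[:,0]>42]
    if nm=='wrist6':
        cols=[G[abs(G[:,1]-y)<2][:,0].max() for y in (-28,-14,0,14,28)]; print(' front edge x vs y',np.round(cols,2))
        print(' red edge vs y',[h[abs(h[:,1]-y)<2][:,0].max().round(2) for y in (-34,-28,28,34)])
```

```text
wrist6 green [ 17.4 -34.6] [50.7 35.1] red [ 42.5 -38.6] [55.1 38.9] 364
 front edge x vs y [50.72 50.7  50.69 50.7  50.71]
 red edge vs y [np.float64(55.07), np.float64(55.06), np.float64(55.05), np.float64(55.06)]Traceback (most recent call last):
  File "<stdin>", line 16, in <module>
    return umr_minimum(a, axis, None, out, keepdims, initial, where)
ValueError: zero-size array to reduction operation minimum which has no identity
```

Measured in the same wrist view, the marks' centre is at +0.7 mm and the board's at +0.65 mm along the slope. Lateral difference is 0.1 mm, and both edges are parallel. The side-view part of that check stopped on an empty red mask. A last look for steadiness, then I hand in.

Run:
```python
from g import *
r.pause(.8); avg(21.5,cmd='hold'); print(readout.read_state()['grip_width'])
order.finish_job()
```

```text
hold h 0.03 dx -0.14 dy 0.03 Fn 13.7 Fx -4.3 Fy 0.2 Tx -0.137 Ty -0.951 slope 21.52 t=23.1
0.019671196408218135
the job is handed in; nothing more can be done
```

I picked up the green module by its rib, placed it inside the red marks on the test stage and handed the job in at about 23 s. It was still gripped and held pressed. No verdict was reported.

- **Slope:** The wrist depth fit gave 21.3°. The top and side depth fits were coarser, at 22.2° and 20.7°. Rocking the board under light push showed it lies flat at about 21.5°, so I used that.
- **Pressed in:** The strips first touched at 4.1 mm. Net push was about 9 N at the end of their travel, and the board then stopped hard on the face at about 0.03 mm. It was held with about 16 N and stayed steady. I judged both strips fully in from this, as they are hidden under the board.
- **Centring:** In the wrist view the upper edge is parallel to the marks, with a centre error of about 0.3 mm or less along the slope and about 0.1 mm across. The lower edge is hidden by the gripper.
- **Checks that failed or disagreed:**
  - The final side and top centring check gave no result because the red mask came up empty.
  - A small steady sideways moment of about −0.13 N m remained that I did not trace; it was present from strip contact on.
- **Other objects:** No contact guard tripped on the approach moves. I did not compare the bystanders' positions before and after.

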